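# Find the spice tin that rattles and hold it out

## Robot

A 6-joint arm with a two-finger parallel gripper is mounted at the origin on a cart in front of the work surface, level with it; the furniture and walls round the work are solid. World frame = base frame: x ahead of the robot, y to its left, z up, the work surface at z = 0. Lengths are in mm, angles in rad, forces in N, time in s.
With the tool pointing down it reaches from about 275 to 775 mm from the base axis. Payload 14.6 kg.
Tool frame: the origin (TCP) lies midway between the tips of the shut fingers; the grasp point (between the pads) lies 19 mm behind it; z points along the fingers, y is the line along which they close (so a half turn about z gives the same grasp; the last joint's range is limited). The gripper opens to 85 mm and grips with 20 to 120 N. Pads are 22 mm wide; open, the fingers measure 114 mm over their backs; the gripper's body (76 mm by 85 mm) begins 54 mm behind the grasp point. The pads swing forward as they close: fully open they stand 13 mm farther back than shut.
Start: joints at [-1.279, 0.263, -0.048, 1.259, 0, 1.415], TCP at [226.837, -473.469, 231.278] pointing down, gripper open.
Joint ranges: [-2.65, 2.65], [-0.89, 1.7], [-1.18, 1.37], [-2.13, 2.11], [-1.35, 1.29], [-3.14, 3.14]. Speed limits (rad/s): [1.89, 1.89, 2.57, 2.79, 3.14, 3.14].

## Interface

Orientations are given as a unit quaternion [x, y, z, w].
In Python, from station import arm gives the robot as it stands. The module is installed in compiled form; this text tells all that it offers.
- The arm moves only by the tool jog_arm, never from a script. Its argument "moves" is text: rows parted by semicolons, each of 5 numbers parted by spaces: the finger opening in m, from 0 to 0.0854, then the shift along the tool's x, y, z in m, then the turn about the tool's z in rad. In form: hand dx dy dz yaw; .... A call has 1 to 20 rows; each row shifts and turns the commanded pose from where the row before left it, along the tool's axes as they then stand; what a row does not reach is not made up. A row lasts 1/10 s, in which the tool goes at most 50 mm and 8.59 degrees, less where a joint would pass 70% of its speed; a pose out of reach is approached as far as the arm can. A call with a gripper value outside its range is refused whole. The fingers move at their own pace and stop on an object; "force" is the grip in N (left out, the last holds). Time passes only in rows, so rows that do not move let the fingers close. It gives the time, the measured TCP pose, the force, the opening and the grip force at its end, in the units of the state.
- arm.observe(): the state, without advancing time (a new reading comes with each control period).
- arm.snapshot(name): name is "side" or "top" or "wrist"; returns a dict with "image" (420x560x3 uint8, red, green, blue), "intrinsics" (3x3 intrinsics, pixels), "pose" (4x4, takes a point from camera to world coordinates). Camera axes: x right, y down, z forward; pixel columns grow to the right and rows downward; lengths in mm; the calibration is good to about 2 mm. A picture is of the moment at which its call begins. There is no depth.
- arm.hand_in(): hands the job in; it is judged then, once.
Trained networks look in the newest picture that a camera, given by its name, has taken for a name from the list of things; names that differ only in an ending like _2 or _b are one class to them, and where a whole thing is asked for, a point or a joint stands for the part that bears it (a point fixed in the world has none). Each returns a list of dicts, best first, with "p" (0 to 1); they miss things now and then, are a little off and sometimes report something else, mostly with a low value. They report only what shows in the picture. A call takes as long as a camera call.
- arm.silhouettes(camera, query): "pixels" (420x560 bool, what is visible of it) and "rect" ([centre column, centre row, width, height] in pixels, round what is visible of it).
The state is a dict: "t": time; "joint_pos": joint angles; "joint_velocities": joint speeds; "joint_efforts": joint torques, N m; "tool_pos": TCP position; "eef_rot": TCP orientation; "ft_force": force on the tool from outside, world axes, zero at the start; "wrist_torque": the same for the moment, N m; "opening": finger opening in mm; "grasp_force": force on a finger pad.
Only numpy, scipy, OpenCV 4.12 (cv2) and the standard library are available. Lean on these libraries where they do the work, as an engineer would, in place of code of your own. Each camera call takes 0.05 s, during which the arm holds its last target. There are 200 camera calls.

## Task

The heavy steel ball of the spice grinder was put away in one of the three identical tins in the wooden spice caddy. Lift the caddy's loose cover off its two pins and lay it down flat on the worktop, off the serving board; then pick up the tins one at a time and give each a shake above the caddy until you hear one rattle, putting every silent tin back upright in a well of the caddy. Hold the rattling tin out upright over the middle of the flat serving board, about 15 cm above it, and finish still holding it there, without dropping or knocking over anything.

Things in the scene. Friction and masses are not known exactly. Their poses are not given: they have to be found in the camera images.
- caddy: fixed wooden spice caddy, 92 mm (x) by 338 mm (y), open at front and back above low rails. Origin at the centre of its underside on the worktop, y along the row of wells. Two end panels, 14 mm thick, centred at y = +-162 mm, rise to 96 mm; on top of each stands a brass pin, 8 mm diameter, 12 mm tall
- well_mid (a point): middle of the caddy's middle well, on its 10 mm thick base; axes as the caddy's. Three wells, centres at y = -106, 0 and +106 mm from here, each 66 mm (x) by 98 mm (y) inside. Rails in front and behind, 8 mm thick, and dividers end 35 and 32 mm above the worktop
- cover: loose wooden cover of the caddy, 100 mm (x) by 352 mm (y) by 10 mm, 0.3 kg. Origin at the centre of its underside, z up. At the start it lies on the end panels (underside 96 mm above the worktop, 5 mm over the tins) with its two 13 mm holes, at y = +-162 mm, over the pins; it lifts straight up
- cover_handle (a point): middle of the steel bar handle on the cover, 39 mm above the cover's underside; axes as the cover's. The bar runs along y: 110 mm long, 12 mm wide (x), 14 mm high, 22 mm of air between it and the cover, on two 10 mm posts at y = +-42 mm
- tin_a: one of three outwardly identical sealed oblong tins, sage green with a cream label and fixed steel lid: 54 mm (x) by 90 mm (y) by 81 mm tall, 0.14 to 0.28 kg empty. Origin at the centre of its underside, z up. They stand in the caddy's wells in any order, long side along the row, undersides 10 mm above the worktop. One of the three, drawn anew each time, holds a loose steel ball
- tin_b: another of the three identical tins, as tin_a; any of the three may hold the ball. The ball: steel, 34 mm, 160 g, free to roll 48 mm along the tin (its y). Shaken or rocked end to end it knocks on the end walls, and left lying at one end, then the other, it shifts the torque on the level tool by about 0.07 N m; in the silent tins nothing moves
- tin_c: the last of the three identical tins, as tin_a; any of the three may hold the ball
- board: flat wooden serving board lying on the worktop, fixed, 150 mm (x) by 210 mm (y) by 14 mm, with a grip slot near one end. Origin at the centre of its underside
- mug: white mug, 102 mm tall, bystander behind the board; origin at its underside
- honey_jar: honey jar with a yellow lid, 64 mm diameter, 98 mm tall, bystander; origin at its underside
- tea_box: pale green and white carton of tea bags, 122 by 68 by 82 mm, bystander at the left; origin at its underside
- salt_shaker: glass salt shaker, 44 mm diameter, 90 mm tall, bystander at the left; origin at its underside
- pepper_mill: dark wooden pepper mill, 58 mm diameter, 150 mm tall, bystander at the left; origin at its underside
- spice_jar: spice jar with a red cap, 45 mm diameter, 106 mm tall, bystander at the left rear; origin at its underside

How it is judged (in metres and radians):
On the way, in this order (a step that is already met when the one before it is completed fails the run):
1. the cover has been taken off the pins and lies flat and still on the worktop (height (world z) of cover below 0.01 m and angle between cover's own z axis and vertical below 0.08 rad and linear speed of cover below 0.03 m/s), for 0.2 s.
2. the tin with the steel ball, held in the fingers clear above its well, is shaken so that the ball knocks on its wall (((distance between steel_ball_c0 and tin_a below 0.1 m and z of tin_a in the frame of caddy above 0.05 m and contact force between the fingers and tin_a above 2 N and contact force between steel_ball_c0 and tin_a above 2.5 N) or (distance between steel_ball_c0 and tin_b below 0.1 m and z of tin_b in the frame of caddy above 0.05 m and contact force between the fingers and tin_b above 2 N and contact force between steel_ball_c0 and tin_b above 2.5 N) or (distance between steel_ball_c0 and tin_c below 0.1 m and z of tin_c in the frame of caddy above 0.05 m and contact force between the fingers and tin_c above 2 N and contact force between steel_ball_c0 and tin_c above 2.5 N))).
At the end, for the whole second after the job is handed in: The rattling tin is in the fingers, at rest, upright (0.2 rad), within 50 mm of over the board's middle, its underside 100 to 230 mm above the worktop; the other two stand in caddy wells (9 mm, on the base); the cover lies flat on the worktop, not on the board (((distance between steel_ball_c0 and tin_a below 0.1 m and z of tin_a in the frame of board between 0.1 and 0.23 m and horizontal distance between tin_a and board below 0.05 m and angle between tin_a's own z axis and vertical below 0.2 rad and linear speed of each of tin_a, cover, tin_b, tin_c below 0.03 m/s and angular speed of tin_a below 0.3 rad/s and contact force between the fingers and tin_a above 2 N and height (world z) of cover below 0.01 m and angle between each of cover, tin_b, tin_c's own z axis and vertical below 0.08 rad and x of tin_b in the frame of caddy between -0.009 and 0.009 m and z of each of tin_b, tin_c in the frame of caddy below 0.016 m and (y of tin_b in the frame of caddy between -0.115 and -0.097 m or y of tin_b in the frame of caddy between -0.009 and 0.009 m or y of tin_b in the frame of caddy between 0.097 and 0.115 m) and x of tin_c in the frame of caddy between -0.009 and 0.009 m and (y of tin_c in the frame of caddy between -0.115 and -0.097 m or y of tin_c in the frame of caddy between -0.009 and 0.009 m or y of tin_c in the frame of caddy between 0.097 and 0.115 m)) or (distance between steel_ball_c0 and tin_b below 0.1 m and z of tin_b in the frame of board between 0.1 and 0.23 m and horizontal distance between tin_b and board below 0.05 m and angle between tin_b's own z axis and vertical below 0.2 rad and linear speed of each of tin_b, cover, tin_a, tin_c below 0.03 m/s and angular speed of tin_b below 0.3 rad/s and contact force between the fingers and tin_b above 2 N and height (world z) of cover below 0.01 m and angle between each of cover, tin_a, tin_c's own z axis and vertical below 0.08 rad and x of tin_a in the frame of caddy between -0.009 and 0.009 m and z of each of tin_a, tin_c in the frame of caddy below 0.016 m and (y of tin_a in the frame of caddy between -0.115 and -0.097 m or y of tin_a in the frame of caddy between -0.009 and 0.009 m or y of tin_a in the frame of caddy between 0.097 and 0.115 m) and x of tin_c in the frame of caddy between -0.009 and 0.009 m and (y of tin_c in the frame of caddy between -0.115 and -0.097 m or y of tin_c in the frame of caddy between -0.009 and 0.009 m or y of tin_c in the frame of caddy between 0.097 and 0.115 m)) or (distance between steel_ball_c0 and tin_c below 0.1 m and z of tin_c in the frame of board between 0.1 and 0.23 m and horizontal distance between tin_c and board below 0.05 m and angle between tin_c's own z axis and vertical below 0.2 rad and linear speed of each of tin_c, cover, tin_a, tin_b below 0.03 m/s and angular speed of tin_c below 0.3 rad/s and contact force between the fingers and tin_c above 2 N and height (world z) of cover below 0.01 m and angle between each of cover, tin_a, tin_b's own z axis and vertical below 0.08 rad and x of tin_a in the frame of caddy between -0.009 and 0.009 m and z of each of tin_a, tin_b in the frame of caddy below 0.016 m and (y of tin_a in the frame of caddy between -0.115 and -0.097 m or y of tin_a in the frame of caddy between -0.009 and 0.009 m or y of tin_a in the frame of caddy between 0.097 and 0.115 m) and x of tin_b in the frame of caddy between -0.009 and 0.009 m and (y of tin_b in the frame of caddy between -0.115 and -0.097 m or y of tin_b in the frame of caddy between -0.009 and 0.009 m or y of tin_b in the frame of caddy between 0.097 and 0.115 m)))); the arm keeps its last pose, push and grip.
It fails at once if a bystander is shoved more than 30 mm or knocked over ((distance of mug from where it was at the start of the episode above 0.03 m or angle between mug's own z axis and vertical above 0.4 rad) or (distance of honey_jar from where it was at the start of the episode above 0.03 m or angle between honey_jar's own z axis and vertical above 0.4 rad) or (distance of tea_box from where it was at the start of the episode above 0.03 m or angle between tea_box's own z axis and vertical above 0.4 rad) or (distance of salt_shaker from where it was at the start of the episode above 0.03 m or angle between salt_shaker's own z axis and vertical above 0.4 rad) or (distance of pepper_mill from where it was at the start of the episode above 0.03 m or angle between pepper_mill's own z axis and vertical above 0.4 rad) or (distance of spice_jar from where it was at the start of the episode above 0.03 m or angle between spice_jar's own z axis and vertical above 0.4 rad)).
It fails at once if the cover is dropped or slammed on the worktop (faster than 0.6 m/s within 40 mm of it) (height (world z) of cover below 0.04 m and linear speed of cover above 0.6 m/s).
It fails at once if a tin is dropped or slammed down (faster than 0.6 m/s within 35 mm of the worktop) ((height (world z) of tin_a below 0.035 m and linear speed of tin_a above 0.6 m/s) or (height (world z) of tin_b below 0.035 m and linear speed of tin_b above 0.6 m/s) or (height (world z) of tin_c below 0.035 m and linear speed of tin_c above 0.6 m/s)).
It also fails if it takes over 72 s, if anything falls off the work surface, if the arm or the gripper's body presses on something with over 40 N, if the wrist force passes 120 N, or if a joint passes its speed limit or range.

## Working session

There is one attempt and no reset: what is moved stays moved. The work goes in short steps, Python scripts to look and compute and a tool call to move; the robot and the scene stay as the last step left them, time stands still between calls to the robot, and variables do not carry over. Pictures are saved under pics/ and viewed, at most 10 in all, crops included, and the job is handed in when it is done.

Besides the shell and the picture viewer there is one more tool, called after "Call:" as name(argument=value, ...) on one line, values as JSON. jog_arm: Moves the arm, as the interface text tells. Its arguments: {"type":"object","properties":{"moves":{"type":"string"},"force":{"type":"number"}},"required":["moves"]}

```bash
mkdir -p pics; cat > h.py <<'E'
import numpy as np, cv2
from station import arm
def ray(s,u,v,z):
    K=np.array(s["intrinsics"]);T=np.array(s["pose"])
    d=T[:3,:3]@np.linalg.inv(K)@np.array([u,v,1.]);o=T[:3,3]
    return o+d*(z-o[2])/d[2]
def snap(c,f=None):
    s=arm.snapshot(c)
    if f: cv2.imwrite("pics/"+f,cv2.cvtColor(s["image"],cv2.COLOR_RGB2BGR))
    return s
E
python3 - <<'E'
from h import *
print(arm.observe())
for c in("top","side"):
    s=snap(c,c+"0.png"); print(c,np.array(s["pose"])[:3,3])
    for q,z in(("cover",10+96),("cover_handle",135),("board",14),("caddy",96),("mug",50),("honey_jar",98),("tea_box",82),("salt_shaker",90),("pepper_mill",150),("spice_jar",106)):
        for r in arm.silhouettes(c,q)[:2]:
            m=r["pixels"].astype(np.uint8);b=cv2.minAreaRect(cv2.findNonZero(m)) if m.any() else None
            if b is None: continue
            P=[ray(s,u,v,z)[:2].round().tolist() for u,v in cv2.boxPoints(b)]
            print(q,round(r["p"],2),np.round(r["rect"]),m.sum(),P if c=="top" else "")
E
```

```text
{'t': 0.0, 'joint_pos': array([-1.27931173e+00,  2.63513684e-01, -4.89411297e-02,  1.25938404e+00,
        9.95529718e-06,  1.41546825e+00]), 'joint_velocities': array([-0.00120826,  0.00041745, -0.001446  ,  0.00022722,  0.00060399,
        0.00229468]), 'joint_efforts': array([ 3.93196082e-03, -6.37617660e+01,  3.84569979e+01,  1.38477117e-02,
        1.69550881e-04, -6.58161866e-06]), 'tool_pos': array([ 226.75486087, -473.20519001,  230.82834302]), 'eef_rot': array([ 9.75148293e-01,  2.21552555e-01, -3.04930384e-05, -5.20392430e-04]), 'ft_force': array([-0.70871191, -1.0426312 , -0.20808394]), 'wrist_torque': array([-0.0045591 , -0.03780849, -0.01878363]), 'grasp_force': 0.0, 'opening': 85.14773116337321}
top [ 360.89578026   64.3814313  1299.8923796 ]
cover 0.73 [256. 255. 133.  71.] 4737 [[520.0, 305.0], [604.0, -44.0], [499.0, -66.0], [419.0, 276.0]]
cover_handle 0.61 [259. 253. 129.  67.] 4602 [[514.0, 299.0], [595.0, -40.0], [496.0, -61.0], [418.0, 272.0]]
board 0.82 [374. 234.  74.  62.] 3423 [[499.0, -115.0], [650.0, -145.0], [613.0, -361.0], [464.0, -326.0]]
caddy 0.67 [1
[... 851 characters left out ...]
2.  29.] 344 [[689.0, 311.0], [721.0, 277.0], [667.0, 231.0], [636.0, 264.0]]
side [ 696.36551488 1273.71358542  698.24073246]
cover 0.75 [324. 227.  77.  63.] 2221 
cover 0.18 [281. 291.  13.  33.] 389 
cover_handle 0.92 [326. 227.  79.  61.] 2193 
cover_handle 0.16 [322. 244.  76.  72.] 1567 
board 0.73 [289. 204.  46.  29.] 612 
caddy 0.92 [324. 244.  73.  69.] 1598 
mug 0.87 [238. 187.  22.  28.] 571 
mug 0.19 [282. 291.  13.  27.] 402 
honey_jar 0.58 [253. 224.  18.  33.] 476 
honey_jar 0.34 [326. 228.  80.  63.] 2194 
tea_box 0.89 [344. 302.  55.  48.] 2326 
salt_shaker 0.75 [280. 291.  13.  33.] 433 
pepper_mill 0.73 [297. 293.  25.  59.] 1208 
spice_jar 0.62 [257. 269.  19.  39.] 244
```

```bash
python3 - <<'E'
import cv2
a=cv2.imread("pics/top0.png")[120:370,80:480]
cv2.imwrite("pics/t0c.png",cv2.resize(a,None,fx=2,fy=2,interpolation=cv2.INTER_CUBIC))
E
```

```text
(no output)
```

View pics/t0c.png

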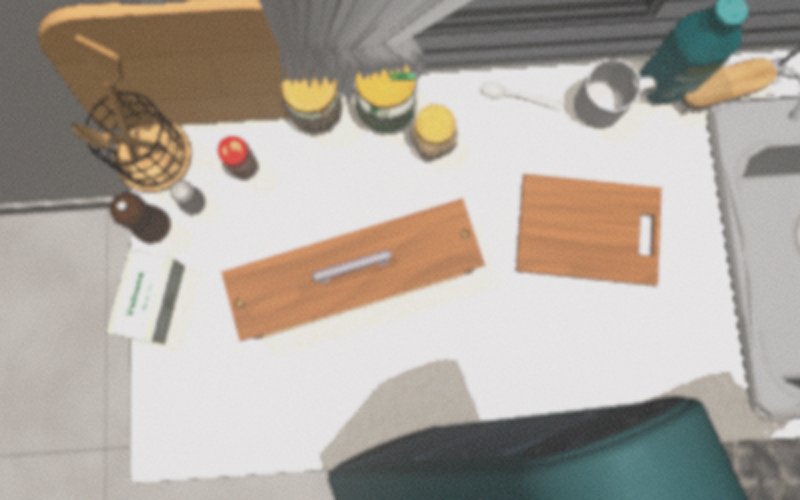

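Call:
jog_arm(moves="0.085 0 0 -0.004 -0.136;0.085 0 0 -0.004 -0.136;0.085 0 0 -0.004 -0.136;0.085 0 0 -0.004 -0.136;0.085 0 0 -0.004 -0.136;0.085 0 0 -0.004 -0.136;0.085 0 0 -0.004 -0.136;0.085 0 0 -0.004 -0.136;0.085 0 0 -0.004 -0.136;0.085 0 0 -0.004 -0.136;0.085 0.036 0.029 0 0;0.085 0.036 0.029 0 0;0.085 0.036 0.029 0 0;0.085 0.036 0.029 0 0;0.085 0.036 0.029 0 0;0.085 0.036 0.029 0 0;0.085 0.036 0.029 0 0;0.085 0.036 0.029 0 0;0.085 0.036 0.029 0 0;0.085 0.036 0.029 0 0")

```text
t: 3.1
tool_pos: [425.1, -53.8, 271.5]
eef_rot: [0.619, 0.785, 0.0, 0.0]
ft_force: [1.0, -1.0, 0.5]
opening: 85.0
grasp_force: 0.0
```

```bash
cat >> h.py <<'E'
from scipy.spatial.transform import Rotation as R
def go(x,y,z,ang=None):
    """tool-axes shift to world TCP target; ang = wanted world angle of tool y"""
    o=arm.observe();r=R.from_quat(o["eef_rot"]);d=r.inv().apply(np.array([x,y,z])-o["tool_pos"])
    ty=r.as_matrix()[:,1];a=np.arctan2(ty[1],ty[0])
    print("t",round(o["t"],2),"tcp",o["tool_pos"].round(1),"yAng",a.round(4),"shift",d.round(1),"yaw",None if ang is None else round(a-ang,4),"f",o["ft_force"].round(1),"tq",o["wrist_torque"].round(3),"open",round(o["opening"],1))
E
python3 - <<'E'
from h import *
go(510,118,260,.236)
s=snap("wrist","w1.png"); print(np.array(s["pose"]).round(2))
E
```

```text
t 3.1 tcp [425.1 -53.8 271.5] yAng 0.2359 shift [147.2 122.7  11.5] yaw -0.0001 f [ 1.  -1.   0.5] tq [-0.043 -0.08  -0.042] open 85.0
[[ 9.7000e-01  2.2000e-01  7.0000e-02  4.0685e+02]
 [ 2.3000e-01 -9.2000e-01 -3.1000e-01  2.5630e+01]
 [ 0.0000e+00  3.2000e-01 -9.5000e-01  4.1458e+02]
 [ 0.0000e+00  0.0000e+00  0.0000e+00  1.0000e+00]]
```

View pics/w1.png

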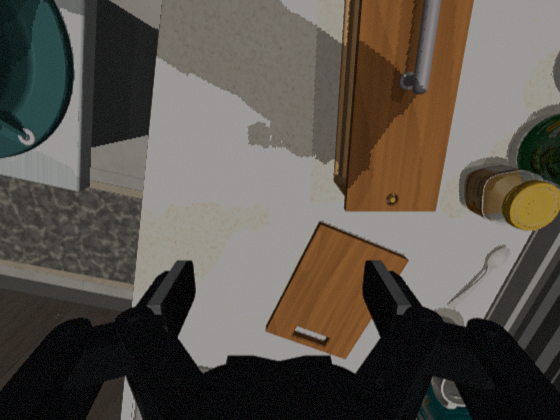

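```bash
python3 - <<'E'
from h import *
s=snap("wrist")
for u,v,z in((391,199,107),(345,211,106),(435,211,106),(473,0,106),(419,88,138),(433,0,138)): print(u,v,ray(s,u,v,z).round(1))
s=snap("top")
# pins & handle in top crop
for u,v,z in((80+239/2,120+302/2,107),(80+464/2,120+233/2,107),(80+352/2,120+266/2,137),(80+317/2,120+277/2,137),(80+389/2,120+257/2,137)): print(u,v,ray(s,u,v,z).round(1))
E
```

```text
391 199 [551.  -33.6 107. ]
345 211 [506.7 -59.1 106. ]
435 211 [603.9 -35.3 106. ]
473 0 [556.6 160.1 106. ]
419 88 [524.3  74.5 138. ]
433 0 [509.9 138.9 138. ]
199.5 271.0 [474.1 275.2 107. ]
312.0 236.5 [548.6 -39.5 107. ]
256.0 253.0 [509.2 117.  137. ]
238.5 258.5 [497.6 164.6 137. ]
274.5 248.5 [518.   66.6 137. ]
```

Call:
jog_arm(moves="0.085 0.03 0.025 0 0;0.085 0.03 0.025 0 0;0.085 0.03 0.025 0.01 0;0.085 0.03 0.025 0.02 0;0.085 0.03 0.025 0.02 0;0.085 0 0 0.025 0;0.085 0 0 0.025 0;0.085 0 0 0.025 0;0.085 0 0 0.015 0;0.06 0 0 0.01 0;0.06 0 0 0.005 0;0.04 0 0 0 0;0 0 0 0 0;0 0 0 0 0;0 0 0 0 0;0 0 0 0 0;0 0 0 0 0;0 0 0 0 0", force=60)

```text
t: 5.05
tool_pos: [511.5, 119.4, 117.1]
eef_rot: [0.619, 0.785, 0.0, 0.001]
ft_force: [-0.5, -1.4, 6.2]
opening: 11.2
grasp_force: 59.2
```

```bash
python3 - <<'E'
from h import *
go(512,121,117,.235)
s=snap("wrist","w2.png")
E
```

```text
t 5.05 tcp [511.5 119.4 117.1] yAng 0.236 shift [1.4 0.9 0.1] yaw 0.001 f [-0.5 -1.4  6.2] tq [-0.159  0.275 -0.073] open 11.2
```

View pics/w2.png

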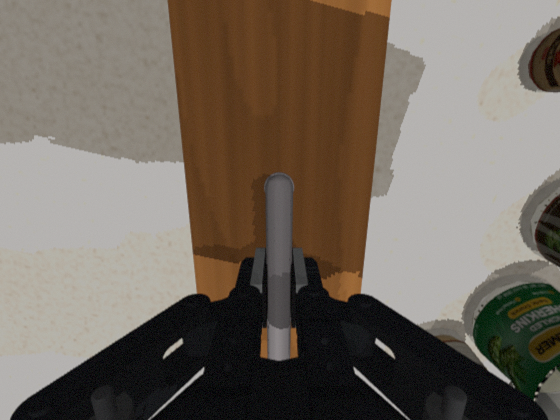

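Call:
jog_arm(moves="0 0 0 -0.005 0;0 0 0 -0.008 0;0 0 0 -0.01 0;0 0 0 -0.012 0;0 0 0 -0.015 0;0 0 0 -0.01 0;0 0 -0.01 0 0;0 0 -0.02 0 0;0 0 -0.02 0 0;0 0 -0.02 0 0;0 0 -0.02 0 0;0 0 -0.02 0 0;0 0 -0.02 0 0;0 0 -0.01 0 0;0 0 0 0.02 0;0 0 0 0.025 0;0 0 0 0.025 0;0 0 0 0.025 0;0 0 0 0.025 0;0 0 0 0.015 0")

```text
t: 7.1
tool_pos: [374.1, 86.7, 39.7]
eef_rot: [0.619, 0.785, -0.0, -0.001]
ft_force: [0.5, -0.6, -3.7]
opening: 10.9
grasp_force: 58.8
```

```bash
python3 - <<'E'
from h import *
go(376,88,21,.235)
s=snap("top","t1.png")
a=s["image"][120:370,80:480,::-1]
cv2.imwrite("pics/t1c.png",cv2.resize(a,None,fx=2,fy=2,interpolation=cv2.INTER_CUBIC))
E
```

```text
t 7.1 tcp [374.1  86.7  39.7] yAng 0.2359 shift [ 0.9  2.2 18.7] yaw 0.0009 f [ 0.5 -0.6 -3.7] tq [0.025 0.036 0.057] open 10.9
```

View pics/t1c.png

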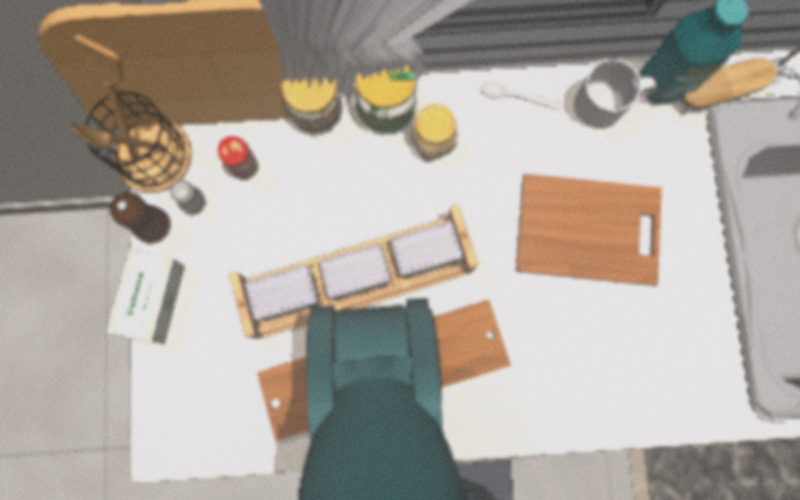

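The cover is off, hovering in front of the caddy; the three tins show at crop (282,293), (354,270), (427,247).

Call:
jog_arm(moves="0 0 0 0.008 0;0 0 0 0.005 0;0 0 0 0.003 0;0 0 0 0.002 0;0 0 0 0.001 0;0 0 0 0 0")

```text
t: 7.75
tool_pos: [375.1, 86.7, 22.4]
eef_rot: [0.619, 0.785, 0.0, 0.0]
ft_force: [-0.3, 0.8, -2.2]
opening: 10.8
grasp_force: 58.9
```

```bash
python3 - <<'E'
from h import *
go(376,88,21,.235)
s=snap("top")
K=s["image"]
P=[ray(s,80+a/2,120+b/2,91).round(1) for a,b in((282,293),(354,270),(427,247))];print(P)
for q,z in(("tin_a",91),("caddy",96),("board",14)):
    for r in arm.silhouettes("top",q)[:4]:
        b=cv2.minAreaRect(cv2.findNonZero(r["pixels"].astype(np.uint8)))
        print(q,round(r["p"],2),r["pixels"].sum(),ray(s,*b[0],z).round(1))
E
```

```text
t 7.75 tcp [375.1  86.7  22.4] yAng 0.236 shift [1.1 1.2 1.4] yaw 0.001 f [-0.3  0.8 -2.2] tq [-0.007  0.027  0.04 ] open 10.8
[array([484.1, 218.1,  91. ]), array([509.3, 116.6,  91. ]), array([534.8,  12.5,  91. ])]
tin_a 0.95 694 [506.5 117.   91. ]
tin_a 0.93 698 [530.5  14.   91. ]
tin_a 0.59 730 [485.  218.3  91. ]
tin_a 0.49 3235 [ 543.5 -218.1   91. ]
caddy 0.68 1348 [505.2 118.   96. ]
board 0.8 3512 [ 554.6 -236.3   14. ]
```

Call:
jog_arm(moves="0 0 0 0.001 0;0.01 0 0 0.0005 0;0.03 0 0 0 0;0.04 0 0 0 0;0.04 0 0 0 0;0.04 0 0 0 0;0.04 0 0 -0.01 0;0.04 0 0 -0.02 0;0.085 0 0 -0.03 0;0.085 0 0 -0.04 0;0.085 0 0 -0.04 0;0.085 0 0 -0.02 0;0.085 0 0.025 0 0;0.085 0 0.03 0 0;0.085 0 0.03 0 0;0.085 0 0.03 0 0;0.085 0 0.023 0 0;0.085 0 0 0 0;0.085 0 0 0 0")

```text
t: 9.85
tool_pos: [508.8, 119.0, 180.3]
eef_rot: [0.619, 0.786, -0.0, -0.0]
ft_force: [-0.4, -0.3, 0.0]
opening: 85.1
grasp_force: 0.0
```

```bash
python3 - <<'E'
from h import *
go(510,118,48,.235)
s=snap("wrist","w3.png")
E
```

```text
t 9.85 tcp [508.8 119.  180.3] yAng 0.2362 shift [ -1.2   1.1 132.3] yaw 0.0012 f [-0.4 -0.3  0. ] tq [-0.017  0.011 -0.035] open 85.1
```

View pics/w3.png

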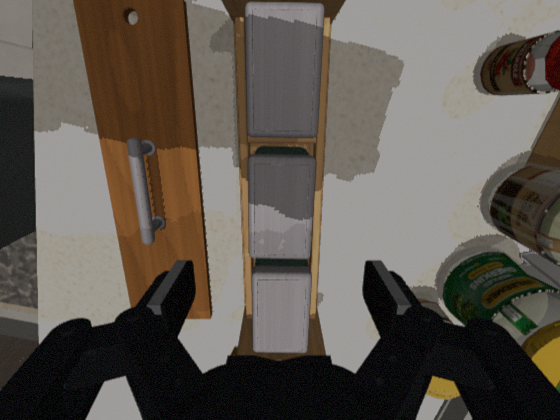

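```bash
python3 - <<'E'
from h import *
s=snap("wrist")
for n,c in(("left",((247,4),(323,4),(321,137),(249,137))),("mid",((249,155),(315,155),(311,261),(250,261))),("right",((254,269),(309,269),(307,352),(253,352)))):
    p=np.array([ray(s,u,v,91)[:2] for u,v in c]);print(n,p.mean(0).round(1),p.round(0).tolist())
E
```

```text
left [489.8 220.1] [[454.0, 257.0], [504.0, 269.0], [527.0, 184.0], [473.0, 171.0]]
mid [512.1 117.4] [[476.0, 157.0], [527.0, 169.0], [549.0, 78.0], [496.0, 65.0]]
right [535.9  18.1] [[501.0, 58.0], [549.0, 70.0], [572.0, -21.0], [520.0, -34.0]]
```

Call:
jog_arm(moves="0.085 -0.001 0.002 0.02 0;0.085 0 0 0.03 0;0.085 0 0 0.03 0;0.085 0 0 0.03 0;0.085 0 0 0.015 0;0.085 0 0 0.007 0;0.085 0 0 0 0;0.05 0 0 0 0;0.045 0 0 0 0;0.045 0 0 0 0;0.045 0 0 0 0;0.045 0 0 0 0;0.045 0 0 0 0", force=60)

```text
t: 11.25
tool_pos: [511.7, 118.4, 49.9]
eef_rot: [0.619, 0.785, 0.0, 0.001]
ft_force: [-3.5, -1.2, 9.1]
opening: 53.3
grasp_force: 62.6
```

```bash
python3 - <<'E'
from h import *
go(511.5,118,48,.235)
E
```

```text
t 11.25 tcp [511.7 118.4  49.9] yAng 0.2359 shift [-0.4 -0.3  1.9] yaw 0.0009 f [-3.5 -1.2  9.1] tq [-0.148  0.468 -0.1  ] open 53.3
```

Call:
jog_arm(moves="0.045 0 0 -0.005 0;0.045 0 0 -0.01 0;0.045 0 0 -0.015 0;0.045 0 0 -0.02 0;0.045 0 0 -0.02 0;0.045 0 0 -0.02 0;0.045 0 0 -0.01 0;0.045 0 0 0 0;0.045 0.03 0 0 0;0.045 -0.03 0 0 0;0.045 -0.03 0 0 0;0.045 0.03 0 0 0;0.045 0.03 0 0 0;0.045 -0.03 0 0 0;0.045 -0.03 0 0 0;0.045 0.03 0 0 0;0.045 0 0 0 0;0.045 0 0 0 0;0.045 0 0 0 0;0.045 0 0 0 0")

```text
t: 13.25
tool_pos: [511.3, 118.3, 148.6]
eef_rot: [0.619, 0.785, -0.0, -0.0]
ft_force: [0.1, 0.5, -2.4]
opening: 53.3
grasp_force: 67.3
```

```bash
cat >> h.py <<'E'
def meas(n=6):
    L=[]
    for i in range(n):
        arm.snapshot("top");o=arm.observe();r=R.from_quat(o["eef_rot"]).inv()
        L.append(np.r_[r.apply(o["ft_force"]),r.apply(o["wrist_torque"])])
    L=np.array(L);print("toolF,T",L.mean(0).round(3),"sd",L.std(0).round(3),"Ty:",L[:,4].round(3))
E
python3 - <<'E'
from h import *
go(511.5,118,150,.235)
meas()
E
```

```text
t 13.25 tcp [511.3 118.3 148.6] yAng 0.2361 shift [-0.4  0.1 -1.4] yaw 0.0011 f [ 0.1  0.5 -2.4] tq [ 0.066 -0.003  0.036] open 53.3
toolF,T [-5.800e-02 -5.900e-02  3.523e+00 -2.000e-03  5.400e-02 -1.900e-02] sd [0.449 0.614 0.226 0.03  0.029 0.019] Ty: [ 0.062  0.072  0.087  0.037 -0.001  0.065]
```

Call:
jog_arm(moves="0.045 -0.03 0 0 0;0.045 0.03 0 0 0;0.045 0.03 0 0 0;0.045 -0.03 0 0 0;0.045 -0.03 0 0 0;0.045 0.03 0 0 0;0.045 0.005 0 0 0;0.045 0.01 0 0 0;0.045 0.015 0 0 0;0.045 0.02 0 0 0;0.045 0.025 0 0 0;0.045 0 0 0 0;0.045 0 0 0 0;0.045 0 0 0 0;0.045 0 0 0 0")

```text
t: 15.05
tool_pos: [493.9, 191.0, 148.8]
eef_rot: [0.619, 0.785, -0.0, 0.0]
ft_force: [0.6, 0.5, -3.0]
opening: 53.2
grasp_force: 67.7
```

```bash
python3 - <<'E'
from h import *
meas(8)
E
```

```text
toolF,T [ 0.097  0.217  3.266  0.019 -0.049 -0.006] sd [0.662 0.449 0.759 0.015 0.034 0.04 ] Ty: [-0.061 -0.085 -0.024 -0.016 -0.039  0.002 -0.106 -0.066]
```

Call:
jog_arm(moves="0.045 -0.005 0 0 0;0.045 -0.01 0 0 0;0.045 -0.015 0 0 0;0.045 -0.02 0 0 0;0.045 -0.025 0 0 0;0.045 0 0 0 0;0.045 0 0 0 0;0.045 0 0 0 0;0.045 0 0 0 0")

```text
t: 16.35
tool_pos: [511.2, 118.8, 148.8]
eef_rot: [0.619, 0.786, 0.0, -0.0]
ft_force: [-0.4, 0.9, -3.0]
opening: 53.5
grasp_force: 67.7
```

```bash
python3 - <<'E'
from h import *
meas(8)
go(511.5,118,150,.235)
E
```

```text
toolF,T [0.153 0.145 3.063 0.026 0.049 0.006] sd [0.464 0.404 0.388 0.013 0.025 0.026] Ty: [ 0.065  0.011  0.064  0.063  0.06   0.059  0.069 -0.   ]
t 16.75 tcp [511.3 118.6 148.8] yAng 0.2362 shift [-0.6  0.1 -1.2] yaw 0.0012 f [ 0.4  0.6 -2.9] tq [-0.009  0.036  0.032] open 53.3
```

The torque flips by about 0.1 N m between the two ends, and the weight is above that of any empty tin, so the middle tin holds the ball. Next I'll carry it over the board.

Call:
jog_arm(moves="0.045 0 0 -0.015 0;0.045 0 0 -0.02 0;0.045 0 0 -0.015 0;0.045 -0.01 -0.001 0 0;0.045 -0.02 -0.003 0 0;0.045 -0.03 -0.003 0 0;0.045 -0.03 -0.003 0 0;0.045 -0.03 -0.003 0 0;0.045 -0.03 -0.004 0 0;0.045 -0.03 -0.004 0 0;0.045 -0.03 -0.004 0 0;0.045 -0.03 -0.004 0 0;0.045 -0.03 -0.003 0 0;0.045 -0.03 -0.003 0 0;0.045 -0.025 -0.003 0 0;0.045 -0.02 -0.003 0 0;0.045 -0.01 0 0 0;0.045 0 0 0 0;0.045 0 0 0 0")

```text
t: 18.65
tool_pos: [554.4, -235.6, 198.6]
eef_rot: [0.619, 0.786, 0.0, -0.0]
ft_force: [-0.1, 0.4, -3.5]
opening: 53.4
grasp_force: 67.7
```

```bash
python3 - <<'E'
from h import *
go(555,-237,200,.235)
s=snap("top")
a=s["image"][120:370,80:480,::-1]
cv2.imwrite("pics/t2c.png",cv2.resize(a,None,fx=2,fy=2,interpolation=cv2.INTER_CUBIC))
E
```

```text
t 18.65 tcp [ 554.4 -235.6  198.6] yAng 0.2363 shift [-1.5  0.3 -1.4] yaw 0.0013 f [-0.1  0.4 -3.5] tq [0.059 0.041 0.02 ] open 53.4
```

View pics/t2c.png

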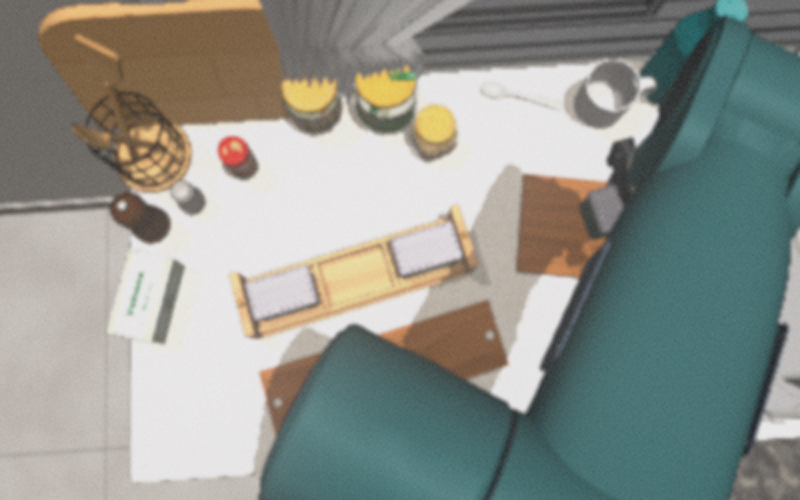

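The tin is held over the board, with its lid at crop (605,208). The other two tins stand in their wells (282,293 and 427,247), and the cover lies flat in front of the caddy.

Call:
jog_arm(moves="0.045 0 0 0 0;0.045 0 0 0 0;0.045 0 0 0 0;0.045 0 0 0 0;0.045 0 0 0 0")

```text
t: 19.2
tool_pos: [554.5, -236.2, 198.8]
eef_rot: [0.619, 0.785, 0.0, 0.0]
ft_force: [-0.6, -0.9, -3.2]
opening: 53.5
grasp_force: 67.7
```

```bash
python3 -c "
from station import arm
print(arm.hand_in())"
```

```text
the job is handed in; nothing more can be done
None
```

I handed the job in with the rattling tin, the middle one and the first I tried, held upright over the middle of the board with its underside about 16 cm above the worktop; the cover lies flat in front of the caddy, the other two tins were never lifted from their wells, and no verdict came back.

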